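# Aim the bench lamp and switch it on

## Task

The lamp on the bench shines past the job. Ease its wing screw about a quarter turn (never more than half a turn), swing the lamp head round until it points straight at the square tube offcut, do the screw up tight again, and then nudge the small slide switch on top of the lamp all the way forward, towards the lens, so that it clicks on. Leave the offcut and the bolt lying where they are.

Things in the scene. Friction and masses are not known exactly. Their poses are not given: they have to be found in the camera images.
- stand: Lamp stand, fixed to the bench: dark steel base plate 160x140 mm, 12 high, a low turntable seat ringed by five short pins, and at its rear a bracket with the wing screw. Origin on the bench under the swivel axis; x forwards (bracket to lamp), z up. Its place and yaw vary.
- beam (a point): Centre of the lens, front end of the black box-shaped lamp, 51 mm above the bench, 111 mm from the swivel axis. x = beam direction, z up. The lamp is 44 mm wide (lens frame 50 mm, 97 to 111 mm off the axis, top 70 mm above the bench) and reaches 28 mm behind the axis; flat top 66, underside 34 mm above the bench, on a steel flange of radius 58 mm that turns in the seat.
- swivel (a point): Point on the swivel axis at the height of the head's flat top, 66 mm above the bench; x = beam direction. Screw tight, the lamp is held and slips only above about 7 N sideways at the lens; screw eased, it turns under 2 to 4 N there, stays where left, and lies in its seat by its weight (1 kg).
- switch (a joint): Travel of the slide switch along the head, m: 0 = off (towards the swivel axis), 0.010 = on (towards the lens). Over-centre detent: about 3 N to start it, snaps to the nearer end from mid-travel (0.005).
- ridge (a point): Top centre of the switch's one small ridge on the lamp's top: 5 mm along the head, 14 mm across, 5.5 mm high over the head's flat top. x = beam direction = direction of switching on. Off, it is 50 mm from the swivel axis; the top behind it is bare.
- clamp_screw (a joint): Turn of the wing screw, rad: 0 = tight (stop), positive = eased, anticlockwise from above; the clamp lets go of the lamp at about 0.7; stop at 3.6. Stays where left; turning it takes about 0.1 to 0.15 N m.
- wing (a point): Centre of the wing (flat bar) on top of the clamp screw, 97 mm above the bench, 50 mm behind the swivel axis on the stand's x. Bar 48 mm long (its x), 12 mm thick (its y), 22 mm high; x lies along the stand's x when tight and turns with the screw. It stands above everything near it.
- offcut_mid (a point): Centre of the job: a loose plain square steel tube offcut, 25x85x25 mm, lying on the bench ahead of the lamp, to the left or right, 0.15 to 0.20 m from the swivel axis.
- bolt_mid (a point): Centre of a loose hexagon-head bolt, 22x69x19 mm, lying on the bench on the other side ahead of the lamp. Not the job; to be left alone.

How it is judged:
On the way, in this order (a step that is already met when the one before it is completed fails the run):
1. the wing screw is eased enough to free the lamp (value of joint clamp_screw above 0.75 rad), for 0.1 s.
2. the lamp points at the offcut, its beam line within 25 mm of the offcut's centre (y of offcut_mid in the frame of beam between -0.025 and 0.025 m), for 0.2 s.
3. the wing screw is tight again with the lamp still pointing at the offcut (all of step 2 and value of joint clamp_screw below 0.2 rad), for 0.2 s.
4. the switch has been pushed across its detent to on (value of joint switch above 0.0085 m), for 0.2 s.
At the end, for the whole second after the job is handed in: The lamp's beam line passes within 25 mm of the offcut's centre, the wing screw is tight (within 0.2 rad of its stop) and the switch is on (beyond 8.5 of its 10 mm) (all of step 3 and value of joint switch above 0.0085 m); the robot touches nothing.
It fails at once if the lamp is lifted or tipped out of its seat (angle between beam's own z axis and vertical above 0.2 rad).
It fails at once if the wing screw is undone more than half a turn (value of joint clamp_screw above 3.2 rad).
It fails at once if the offcut is moved by more than 15 mm (distance of offcut_mid from where it was at the start of the episode above 0.015 m).
It fails at once if the bolt is moved by more than 15 mm (distance of bolt_mid from where it was at the start of the episode above 0.015 m).
It also fails if it takes over 69 s, if anything falls off the work surface, if the arm or the gripper's body presses on something with over 40 N, if the wrist force passes 120 N, or if a joint passes its speed limit or range.

## Robot

A 7-joint arm with a two-finger parallel gripper is mounted at the origin on a cart in front of the work surface, level with it; the furniture and walls round the work are solid. World frame = base frame: x ahead of the robot, y to its left, z up, the work surface at z = 0. Lengths are in m, angles in rad, forces in N, time in s.
With the tool pointing down it reaches from about 0.425 to 0.975 m from the base axis. Payload 16.7 kg.
Tool frame: the origin (TCP) lies midway between the tips of the shut fingers; the grasp point (between the pads) lies 19 mm behind it; z points along the fingers, y is the line along which they close (so a half turn about z gives the same grasp; the last joint's range is limited). The gripper opens to 85 mm and grips with 20 to 120 N. Pads are 22 mm wide; open, the fingers measure 114 mm over their backs; the gripper's body (76 mm by 85 mm) begins 54 mm behind the grasp point. The pads swing forward as they close: fully open they stand 13 mm farther back than shut.
Start: joints at [1.147, 0.426, 0.074, 1.606, -0.034, 1.111, -0.067], TCP at [0.183, -0.65, 0.231] pointing down, gripper open.
Joint ranges: [-2.85, 2.85], [-0.5, 2.14], [-1.23, 1.37], [0.21, 2.46], [-1.02, 4.16], [0.16, 2.05], [-2.73, 2.73]. Speed limits (rad/s): [1.89, 1.89, 2.39, 2.39, 3.01, 3.01, 3.01].

## Interface

Orientations are given as a rotation vector (axis times angle).
In Python, from cell import robot, eyes gives the robot as it stands. The module is installed in compiled form; this text tells all that it offers.
- The arm moves only by the shell command python3 -m pendant 'ROWS' [FORCE]. ROWS is JSON, a list of rows, each a list of 3 entries, a list of its own where there are three numbers: the opening, from -1 (shut) to 1 (fully open), so that 0 is half open, then the shift along the tool's x, y, z in cm, then the turn, a rotation vector about the tool's x, y, z in degrees. In form: [[grip, [x, y, z], [wx, wy, wz]], ...]. A call has 1 to 5 rows; each row shifts and turns the commanded pose from where the row before left it, along the tool's axes as they then stand; what a row does not reach is not made up. A row lasts 1/8 s, in which the tool goes at most 62.5 mm and 10.7 degrees, less where a joint would pass 70% of its speed; a pose out of reach is approached as far as the arm can. A call with a gripper value outside its range is refused whole. The fingers move at their own pace and stop on an object; FORCE is the grip in N (left out, the last holds). Time passes only in rows, so rows that do not move let the fingers close. It gives the time, the measured TCP pose, the force, the opening and the grip force at its end, in the units of the state.
- robot.read_state(): the state, without advancing time (a new reading comes with each control period).
- eyes.snapshot(name): name is "scene" or "top"; returns the picture (480x640x3 uint8, red, green, blue); there is no depth.
- eyes.calibration(name): a dict with "intrinsics" (3x3 intrinsics, pixels), "k1" (the pictures are not rectified: a ray, as slopes to the right and down, at radius r is drawn at 1 + k1 r^2 times it, then the intrinsics apply), "pose" (4x4, takes a point from camera to world coordinates). Camera axes: x right, y up, looking along -z (the intrinsics and any distortion apply to the point x, -y, -z); pixel columns grow to the right and rows downward; lengths in m; the calibration is good to about 2 mm. A picture is of the moment at which its call begins. calibration takes no time and is no camera call.
- robot.close_job(): hands the job in; it is judged then, once.
The state is a dict: "time": time; "joints": joint angles; "qvel": joint speeds; "joint_efforts": joint torques, N m; "tool_pos": TCP position; "orientation": TCP orientation; "contact_force": force on the tool from outside, world axes, zero at the start; "torque": the same for the moment, N m; "opening": opening from 0.0 (shut) to 1.0 (fully open); "gripper_force": force on a finger pad.
Only numpy, scipy, OpenCV 4.12 (cv2) and the standard library are available. Lean on these libraries where they do the work, as an engineer would, in place of code of your own. Each camera call takes 0.05 s, during which the arm holds its last target. There are 200 camera calls.

## Working session

There is one attempt and no reset: what is moved stays moved. The work goes in short steps, Python scripts to look and compute and a shell command to move; the robot and the scene stay as the last step left them, time stands still between calls to the robot, and variables do not carry over. Pictures are saved under pics/ and viewed, at most 10 in all, crops included, and the job is handed in when it is done.

```bash
mkdir -p pics; cat > h.py <<'E'
import numpy as np, cv2
from scipy.spatial.transform import Rotation as R
from cell import robot, eyes
def snap(cam,name):
    im=eyes.snapshot(cam); cv2.imwrite('pics/'+name+'.png',im[:,:,::-1]); return im
def proj(cam,P):
    c=eyes.calibration(cam);T=np.array(c['pose']);K=np.array(c['intrinsics'])
    p=(np.atleast_2d(P)-T[:3,3])@T[:3,:3]; s=np.c_[p[:,0],-p[:,1]]/-p[:,2:3]
    s=s*(1+c['k1']*(s**2).sum(1,keepdims=True)); return s@K[:2,:2].T+K[:2,2]
def back(cam,uv,z):
    c=eyes.calibration(cam);T=np.array(c['pose']);K=np.array(c['intrinsics'])
    d=(np.atleast_2d(uv)-K[:2,2])@np.linalg.inv(K[:2,:2]).T; s=d.copy()
    for _ in range(30): s=d/(1+c['k1']*(s**2).sum(1,keepdims=True))
    r=np.c_[s[:,0],-s[:,1],-np.ones(len(s))]@T[:3,:3].T
    return T[:3,3]+r*((z-T[2,3])/r[:,2:3])
def st():
    s=robot.read_state(); r=R.from_rotvec(s['orientation']).as_matrix()
    print('t',s['time'],'tcp',np.round(s['tool_pos'],4),'F',np.round(s['contact_force'],1),'M',np.round(s['torque'],2),'op',s['opening'],s['gripper_force']);print(np.round(r,3)); return s,r
E
python3 - <<'E'
from h import *
st(); print(np.round(robot.read_state()['joints'],3))
for c in('top','scene'):
    snap(c,c+'0'); print(np.round(eyes.calibration(c)['pose'],3),eyes.calibration(c)['intrinsics'])
E
```

```text
t 0.0 tcp [ 0.183  -0.6493  0.2306] F [ 0.1 -0.2  0.3] M [ 0.    0.06 -0.03] op 1.0013985756170274 0.0
[[ 0.962  0.271 -0.   ]
 [ 0.271 -0.962  0.001]
 [-0.    -0.001 -1.   ]]
[ 1.146  0.427  0.074  1.607 -0.034  1.111 -0.067]
[[-0.009  0.99  -0.138  0.432]
 [-1.    -0.009 -0.    -0.333]
 [-0.002  0.138  0.99   0.92 ]
 [ 0.     0.     0.     1.   ]] [[586.5425428    0.         321.40765868]
 [  0.         586.5425428  234.02266314]
 [  0.           0.           1.        ]]
[[ 0.891  0.261 -0.372  0.243]
 [-0.453  0.542 -0.708 -0.917]
 [ 0.017  0.799  0.601  0.586]
 [ 0.     0.     0.     1.   ]] [[533.61076001   0.         320.81650626]
 [  0.         533.61076001 233.25286719]
 [  0.           0.           1.        ]]
```

View pics/top0.png

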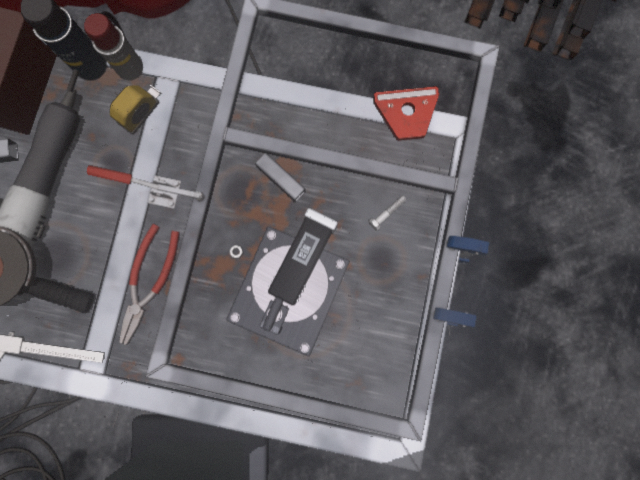

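View pics/scene0.png

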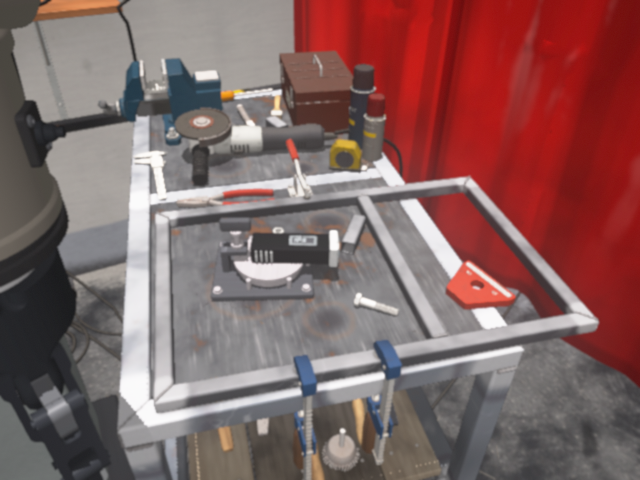

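The top view shows the lamp at about (300,255), the wing near (274,315), the offcut at (281,176) and the bolt at (388,213). I'll zoom in on that area.

```bash
python3 - <<'E'
import cv2
a=cv2.imread('pics/top0.png')[140:370,200:440]; cv2.imwrite('pics/c1.png',cv2.resize(a,None,fx=2.6,fy=2.6,interpolation=cv2.INTER_CUBIC)) 
E
```

```text
(no output)
```

View pics/c1.png

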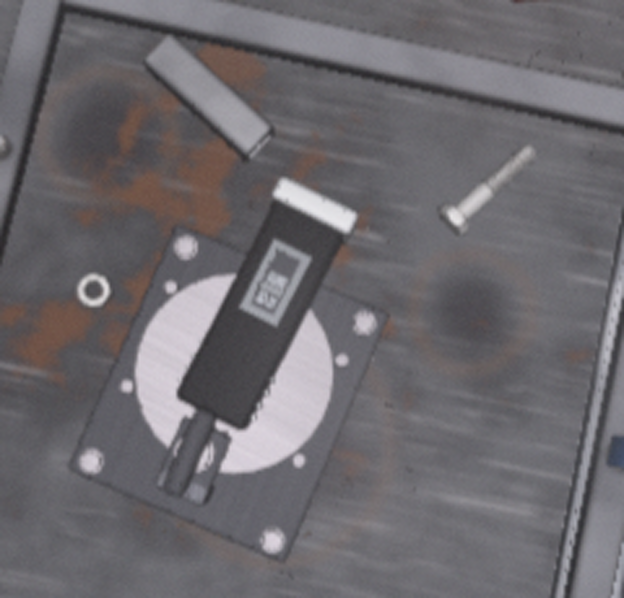

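The enlarged crop gives these positions (crop pixels):
- **Plate bolts:** (186,246), (365,322), (91,461), (272,541)
- **Offcut top face:** corners (147,62), (172,37), (272,130), (249,157)
- **Lens frame top:** (273,200) to (350,232)
- **Lamp rear:** (180,393) to (246,428)
- **Wing:** around (190,455)

```bash
python3 - <<'E'
from h import *
B=lambda p,z: back('top',np.array(p)/2.6+[200,140],z)
b=B([(186,246),(365,322),(91,461),(272,541)],.015); print('bolts',b.round(4),b.mean(0))
f=b[:2].mean(0)-b[2:].mean(0); l=b[[0,2]].mean(0)-b[[1,3]].mean(0)
print('yaw stand',np.degrees(np.arctan2(f[1],f[0])),np.degrees(np.arctan2(-l[0],l[1])))
ax=B([(234,373)],.02)[0];print('flange centre',ax)
o=B([(147,62),(172,37),(272,130),(249,157)],.025);print('off',o.round(4),o.mean(0))
# plate outline
p=B([(175,228),(388,315),(72,467),(285,560)],.012);print('plate',p.round(4),p.mean(0))
le=B([(283,180),(356,216)],.07);re=B([(180,393),(246,428)],.066);print('lens',le,'rear',re)
a=le.mean(0)-re.mean(0);print('lamp yaw',np.degrees(np.arctan2(a[1],a[0])),np.linalg.norm(a))
w=B([(208,415),(175,490)],.108);print('wing ends',w, w.mean(0))
bo=B([(455,218),(530,150)],.01);print('bolt',bo)
print('frame inner', B([(60,12),(624,135),(0,260),(555,598)],.03))
E
```

```text
bolts [[ 0.5577 -0.2544  0.015 ]
 [ 0.511  -0.361   0.015 ]
 [ 0.4307 -0.199   0.015 ]
 [ 0.3836 -0.305   0.015 ]] [ 0.47076158 -0.27985605  0.015     ]
yaw stand -23.643388715419242 -23.80122619420014
flange centre [ 0.48120459 -0.28329268  0.02      ]
off [[ 0.6684 -0.2315  0.025 ]
 [ 0.6838 -0.2465  0.025 ]
 [ 0.6259 -0.3066  0.025 ]
 [ 0.6096 -0.2927  0.025 ]] [ 0.64694178 -0.26932723  0.025     ]
plate [[ 0.5691 -0.2475  0.012 ]
 [ 0.5154 -0.3749  0.012 ]
 [ 0.4274 -0.1874  0.012 ]
 [ 0.3725 -0.3125  0.012 ]] [ 0.47107492 -0.28056771  0.012     ]
lens [[ 0.58723639 -0.31395186  0.07      ]
 [ 0.56621556 -0.35501762  0.07      ]] rear [[ 0.46782824 -0.25567463  0.066     ]
 [ 0.44810227 -0.29243487  0.066     ]]
lamp yaw -26.96873301990348 0.1333112621635308
wing ends [[ 0.45431125 -0.27431165  0.108     ]
 [ 0.41531788 -0.25701464  0.108     ]] [ 0.43481457 -0.26566315  0.108     ]
bolt [[ 0.57392675 -0.41635969  0.01      ]
 [ 0.61528649 -0.46277908  0.01      ]]
frame inner [[ 0.6984243  -0.17958511  0.03      ]
 [ 0.61976951 -0.51596504  0.03      ]
 [ 0.54830609 -0.14636592  0.03      ]
 [ 0.35116681 -0.46657548  0.03      ]]
```

```bash
python3 -m pendant '[[0.2,[3.5,-3,0],[0,0,0]],[0.2,[3.5,-3,0],[0,0,0]],[0.2,[3.5,-3,0],[0,0,0]],[0.2,[3.5,-3,0],[0,0,0]],[0.2,[3.5,-3,0],[0,0,0]]]' 60 >/dev/null
python3 -m pendant '[[0.2,[3.5,-3,0],[0,0,0]],[0.2,[3.5,-3,0],[0,0,0]],[0.2,[3.5,-3,0],[0,0,0]],[0.2,[3.5,-3,0],[0,0,0]],[0.2,[3,-3,0],[0,0,0]]]' >/dev/null
python3 -m pendant '[[0.2,[0,0,0],[0,0,8]],[0.2,[0,0,0],[0,0,8]],[0.2,[0,0,0],[0,0,8]],[0.2,[0,0,0],[0,0,8]],[0.2,[0,0,0],[0,0,7.4]]]'
cat > g.py <<'E'
from h import *
import sys
# shift needed to target x y z yaw(of tool x, deg)
s,r=st(); t=np.array([float(v) for v in sys.argv[1:4]])
d=r.T@(t-np.array(s['tool_pos'])); yaw=np.degrees(np.arctan2(r[1,0],r[0,0]))
print('shift cm',(d*100).round(2),'yaw',yaw.round(2),'turn z',round(yaw-float(sys.argv[4]),2)); print('q',np.round(s['joints'],2))
E
python3 g.py .4345 -.2645 .14 -23.7
```

```text
time: 1.98
tool_pos: [0.4336, -0.2672, 0.2311]
orientation: [-3.073, 0.651, 0.001]
contact_force: [0.7, 0.4, 0.0]
opening: 0.601
gripper_force: 0.0
t 1.975 tcp [ 0.4336 -0.2672  0.2311] F [0.7 0.4 0. ] M [-0.01 -0.02 -0.02] op 0.6010884908557085 0.0
[[ 0.914 -0.405 -0.   ]
 [-0.405 -0.914  0.   ]
 [-0.001 -0.    -1.   ]]
shift cm [-0.02 -0.28  9.11] yaw -23.91 turn z -0.21
q [ 0.52  0.16 -0.1   1.97  0.02  1.02 -1.58]
```

```bash
python3 -m pendant '[[0.1,[0,-0.25,4],[0,0,0]],[0.1,[0,0,4],[0,0,0]],[0.1,[0,0,4],[0,0,0]],[0.1,[0,0,2],[0,0,0]],[0.1,[0,0,1.2],[0,0,0]]]' >/dev/null
python3 -m pendant '[[0.1,[0,0,0],[0,0,0]],[-1,[0,0,0],[0,0,0]],[-1,[0,0,0],[0,0,0]],[-1,[0,0,0],[0,0,0]],[-1,[0,0,0],[0,0,0]]]' 
python3 g.py .4345 -.2645 .08 -23.7; python3 -c "
from h import *;snap('scene','s1')
import cv2
a=cv2.imread('pics/s1.png')[180:330,180:380];cv2.imwrite('pics/s1c.png',cv2.resize(a,None,fx=3,fy=3))"
```

```text
time: 3.22
tool_pos: [0.4359, -0.2641, 0.0805]
orientation: [-3.074, 0.642, -0.003]
contact_force: [0.1, 9.2, 9.0]
opening: 0.193
gripper_force: 58.5
t 3.225 tcp [ 0.4359 -0.2641  0.0805] F [0.1 9.2 9. ] M [ 1.95 -0.14 -0.01] op 0.1930448801614881 58.46099317073822
[[ 0.916 -0.4    0.002]
 [-0.4   -0.916  0.   ]
 [ 0.002 -0.001 -1.   ]]
shift cm [-0.11  0.1   0.05] yaw -23.6 turn z 0.1
q [ 0.51  0.36 -0.1   2.1   0.06  0.69 -1.62]
```

View pics/s1c.png

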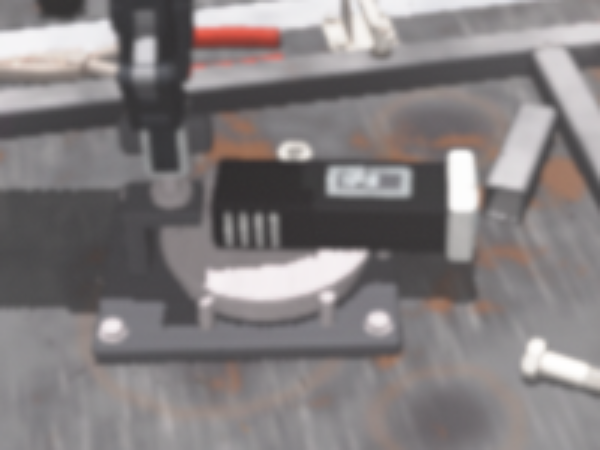

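The wing is held between the pads (opening 16 mm). I'll turn it about 80° anticlockwise.

```bash
python3 -m pendant '[[-1,[0,-0.1,0],[0,0,-8]],[-1,[0,0,0],[0,0,-8]],[-1,[0,0,0],[0,0,-8]],[-1,[0,0,0],[0,0,-8]],[-1,[0,0,0],[0,0,-8]]]'
python3 g.py .4345 -.2645 .08 56.3
```

```text
time: 3.9
tool_pos: [0.436, -0.2638, 0.0805]
orientation: [3.108, 0.454, 0.002]
contact_force: [-1.0, 5.1, 8.3]
opening: 0.185
gripper_force: 58.5
t 3.9 tcp [ 0.436  -0.2638  0.0805] F [-1.   5.1  8.3] M [ 1.24  0.27 -0.15] op 0.18507905621245982 58.541107177734375
[[ 0.958  0.286  0.002]
 [ 0.286 -0.958 -0.   ]
 [ 0.001  0.001 -1.   ]]
shift cm [-0.16  0.03  0.05] yaw 16.62 turn z -39.68
q [ 0.64  0.37 -0.26  2.09  0.15  0.7  -1.  ]
```

```bash
python3 -m pendant '[[-1,[0,0,0],[0,0,-8]],[-1,[0,0,0],[0,0,-8]],[-1,[0,0,0],[0,0,-8]],[-1,[0,0,0],[0,0,-8]],[-1,[0,0,0],[0,0,-8]]]' >/dev/null
python3 -m pendant '[[-1,[0,0,0],[0,0,0]],[0.1,[0,0,0],[0,0,0]],[0.1,[0,0,0],[0,0,0]],[0.1,[0,0,0],[0,0,0]],[0.1,[0,0,-1],[0,0,0]]]'
python3 -m pendant '[[0.1,[0,0,-3],[0,0,0]],[0.1,[0,0,-4],[0,0,0]],[0.1,[0,0,-4],[0,0,0]],[0.1,[0,0,0],[0,0,0]]]' >/dev/null
python3 g.py .534 -.375 .2 0
```

```text
time: 5.15
tool_pos: [0.4348, -0.2639, 0.0892]
orientation: [-2.769, -1.483, 0.001]
contact_force: [-0.4, 0.7, -0.7]
opening: 0.548
gripper_force: 0.0
t 5.65 tcp [ 0.4367 -0.2648  0.2028] F [-1.  -0.5 -0.1] M [ 0.06  0.01 -0.01] op 0.5440346303442597 0.0
[[ 0.554  0.832  0.005]
 [ 0.832 -0.554 -0.003]
 [ 0.     0.005 -1.   ]]
shift cm [-3.78 14.21  0.36] yaw 56.33 turn z 56.33
q [ 0.83  0.22 -0.46  1.98  0.12  0.96 -0.28]
```

```bash
python3 -m pendant '[[-1,[-0.75,2.65,0],[0,0,0]],[-1,[-0.75,2.65,0],[0,0,0]],[-1,[-0.75,2.65,0],[0,0,0]],[-1,[-0.75,2.65,0],[0,0,0]],[-1,[-0.75,2.65,0],[0,0,0]]]' >/dev/null
python3 -m pendant '[[-1,[0,0,0],[0,0,8.5]],[-1,[0,0,0],[0,0,8.5]],[-1,[0,0,0],[0,0,8.5]],[-1,[0,0,0],[0,0,8.5]],[-1,[0,0,0],[0,0,8.5]]]' >/dev/null
python3 -m pendant '[[-1,[0,0,0],[0,0,8.5]],[-1,[0,0,0],[0,0,8.5]],[-1,[0,0,0],[0,0,8.5]],[-1,[0,0,0],[0,0,8.5]],[-1,[0,0,0],[0,0,6.5]]]' >/dev/null
python3 g.py .5263 -.3693 .045 -27
python3 -c "
from h import *;snap('top','t1')
import cv2
a=cv2.imread('pics/t1.png')[140:370,200:440];cv2.imwrite('pics/t1c.png',cv2.resize(a,None,fx=2.6,fy=2.6))"
```

```text
t 7.525 tcp [ 0.5245 -0.3685  0.1989] F [ 1.  -0.4 -0.7] M [ 0.04 -0.06 -0.01] op -0.00032214975624475734 0.0
[[ 0.892 -0.452 -0.001]
 [-0.452 -0.892  0.001]
 [-0.001 -0.    -1.   ]]
shift cm [ 2.200e-01 -1.000e-02  1.539e+01] yaw -26.9 turn z 0.1
q [ 0.6   0.4  -0.12  1.71  0.05  1.03 -1.57]
```

View pics/t1c.png

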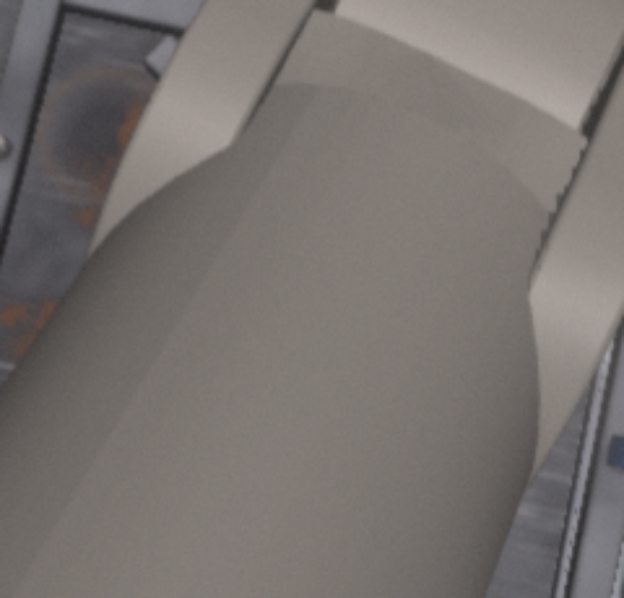

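```bash
python3 -m pendant '[[-1,[0.2,0,4],[0,0,0]],[-1,[0,0,4],[0,0,0]],[-1,[0,0,4],[0,0,0]],[-1,[0,0,3.4],[0,0,0]],[-1,[0,0,0],[0,0,0]]]' >/dev/null
python3 -m pendant '[[-1,[0,-0.6,0],[0,0,0]],[-1,[0,-0.6,0],[0,0,0]],[-1,[0,-0.6,0],[0,0,0]],[-1,[0.2,-0.45,0],[0,0,-3.2]],[-1,[0.2,-0.45,0],[0,0,-3.2]]]'
python3 -m pendant '[[-1,[0.2,-0.45,0],[0,0,-3.2]],[-1,[0.2,-0.45,0],[0,0,-3.2]],[-1,[0.2,-0.45,0],[0,0,-3.2]],[-1,[0.2,-0.45,0],[0,0,-3.2]]]'
python3 g.py .563 -.314 .045 5; python3 -c "
from h import *;snap('scene','s2')
import cv2
a=cv2.imread('pics/s2.png')[150:350,180:440];cv2.imwrite('pics/s2c.png',cv2.resize(a,None,fx=3,fy=3))"
```

```text
time: 8.82
tool_pos: [0.5426, -0.3479, 0.0464]
orientation: [3.092, -0.55, 0.003]
contact_force: [0.2, -5.3, 1.2]
opening: -0.002
gripper_force: 2.7
time: 9.32
tool_pos: [0.5553, -0.3329, 0.0464]
orientation: [3.133, -0.202, 0.003]
contact_force: [0.7, -5.5, 1.2]
opening: 0.002
gripper_force: 2.6
t 9.325 tcp [ 0.5553 -0.3329  0.0464] F [ 0.7 -5.5  1.2] M [-1.13 -0.2  -0.05] op 0.0020016509773080277 2.638385923637543
[[ 0.992 -0.129  0.002]
 [-0.129 -0.992 -0.002]
 [ 0.002  0.002 -1.   ]]
shift cm [ 0.52 -1.97  0.14] yaw -7.38 turn z -12.38
q [ 0.58  0.59 -0.19  1.79  0.16  0.77 -1.39]
```

View pics/s2c.png

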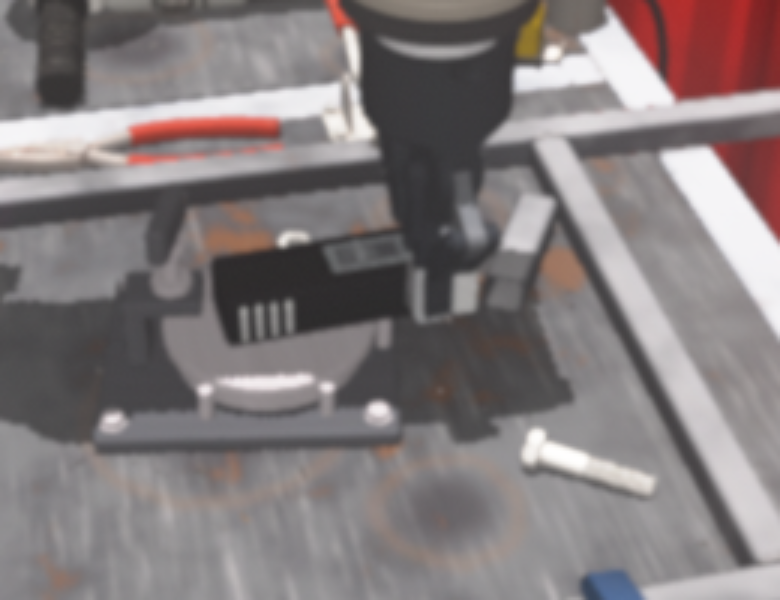

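Seen here: the lamp is turning, pushed by the fingers near the lens, and the wing is across. I'll finish the push, back off and look.

```bash
python3 -m pendant '[[-1,[0.2,-0.47,0],[0,0,-3.1]],[-1,[0.2,-0.47,0],[0,0,-3.1]],[-1,[0.2,-0.47,0],[0,0,-3.1]],[-1,[0.2,-0.47,0],[0,0,-3.1]],[-1,[0,0,0],[0,0,0]]]'
python3 -m pendant '[[-1,[0,2,0],[0,0,0]],[-1,[0,0,-4],[0,0,0]],[-1,[0,0,-4],[0,0,0]],[-1,[0,0,-4],[0,0,0]],[-1,[0,0,-3.5],[0,0,0]]]' >/dev/null
python3 -m pendant '[[-1,[-3,4,0],[0,0,0]],[-1,[-3,4,0],[0,0,0]],[-1,[-3,4,0],[0,0,0]],[-1,[-3,4,0],[0,0,0]],[-1,[-3,4,0],[0,0,0]]]'
python3 g.py .4355 -.2642 .2 56.3; python3 -c "
from h import *;snap('top','t2')
import cv2
a=cv2.imread('pics/t2.png')[140:370,200:440];cv2.imwrite('pics/t2c.png',cv2.resize(a,None,fx=2.6,fy=2.6))"
```

```text
time: 10.0
tool_pos: [0.5639, -0.3132, 0.0459]
orientation: [3.138, 0.136, 0.001]
contact_force: [0.9, -0.9, 0.7]
opening: 0.005
gripper_force: 0.3
time: 11.25
tool_pos: [0.431, -0.5481, 0.2004]
orientation: [-3.139, -0.133, 0.0]
contact_force: [0.5, -0.0, -0.3]
opening: -0.003
gripper_force: 0.0
t 11.25 tcp [ 0.431  -0.5481  0.2004] F [ 0.5 -0.  -0.3] M [ 0.05 -0.01 -0.03] op -0.002973381301773899 0.0
[[ 0.996  0.084 -0.   ]
 [ 0.084 -0.996  0.   ]
 [-0.    -0.    -1.   ]]
shift cm [  2.84 -28.25   0.04] yaw 4.84 turn z -51.46
q [ 0.96  0.5  -0.21  1.57  0.11  1.09 -0.76]
```

View pics/t2c.png

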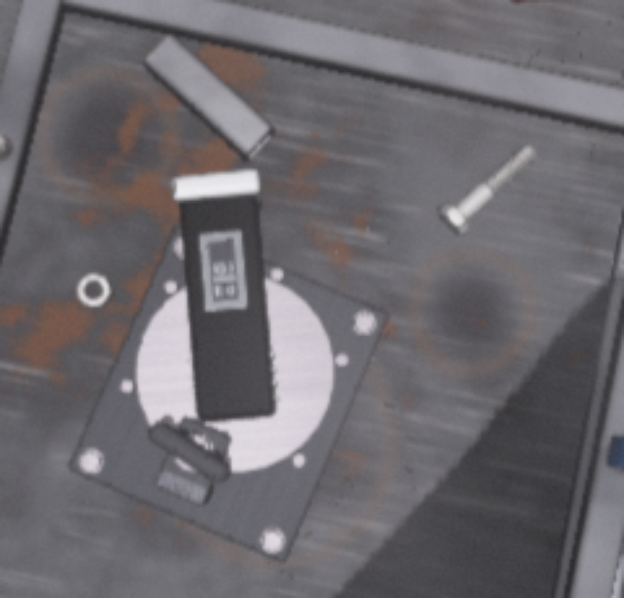

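The lamp now points at the offcut, and the offcut and bolt haven't moved. Crop pixels: lens edge (174,180)-(259,171), rear (200,418)-(274,411), wing (155,428)-(222,472).

```bash
python3 - <<'E'
from h import *
B=lambda p,z: back('top',np.array(p)/2.6+[200,140],z)
le=B([(174,180),(259,171)],.07).mean(0);re=B([(200,418),(274,411)],.066).mean(0)
a=(le-re)[:2];print(le,re,'yaw',np.degrees(np.arctan2(a[1],a[0])))
a/=np.linalg.norm(a);d=np.array([.647,-.2693])-le[:2];print('y off',a[0]*d[1]-a[1]*d[0])
d=np.array([.647,-.2693])-[.48,-.284];print('y off',a[0]*d[1]-a[1]*d[0])
w=B([(153,430),(225,470)],.108);v=w[0]-w[1];print('wing',w.mean(0),np.degrees(np.arctan2(v[1],v[0])))
# switch: label
print(B([(199,235),(242,231),(246,306),(205,310)],.066))
E
```

```text
[ 0.59017766 -0.27631463  0.07      ] [ 0.45560966 -0.28745169  0.066     ] yaw 4.731104818096287
y off 0.0023040528539785676
y off 0.0008758282582915031
wing [ 0.43608328 -0.26427573  0.108     ] 60.792507855780066
[[ 0.55679687 -0.26612709  0.066     ]
 [ 0.55885789 -0.29046836  0.066     ]
 [ 0.51619877 -0.29261454  0.066     ]
 [ 0.51415835 -0.26956348  0.066     ]]
```

Aim is within about 2 mm. Next, back to the wing.

```bash
python3 -m pendant '[[0.1,[0.4,-4,0],[0,0,0]],[0.1,[0.4,-4,0],[0,0,0]],[0.1,[0.4,-4,0],[0,0,0]],[0.1,[0.4,-4,0],[0,0,0]],[0.1,[0.4,-4,0],[0,0,0]]]' >/dev/null
python3 -m pendant '[[0.1,[0.4,-4,0],[0,0,0]],[0.1,[0.4,-4.2,0],[0,0,0]],[0.1,[0,0,0],[0,0,-8.6]],[0.1,[0,0,0],[0,0,-8.6]],[0.1,[0,0,0],[0,0,-8.6]]]' >/dev/null
python3 -m pendant '[[0.1,[0,0,0],[0,0,-8.6]],[0.1,[0,0,0],[0,0,-8.6]],[0.1,[0,0,0],[0,0,-8.6]],[0.1,[0,0,0],[0,0,0]]]' >/dev/null
python3 g.py .4355 -.264 .08 57
```

```text
t 13.05 tcp [ 0.4363 -0.2631  0.2004] F [-1.1  0.  -0. ] M [-0.02 -0.01  0.03] op 0.5486429754193057 0.0
[[ 0.553  0.833 -0.   ]
 [ 0.833 -0.553  0.   ]
 [ 0.    -0.    -1.   ]]
shift cm [-1.200e-01 -1.000e-02  1.204e+01] yaw 56.4 turn z -0.6
q [ 0.82  0.22 -0.45  1.98  0.12  0.96 -0.28]
```

```bash
python3 -m pendant '[[0.1,[-0.1,0,4],[0,0,0]],[0.1,[0,0,4],[0,0,0]],[0.1,[0,0,3],[0,0,0]],[0.1,[0,0,1],[0,0,0]],[0.1,[0,0,0],[0,0,0]]]' >/dev/null
python3 -m pendant '[[-1,[0,0,0],[0,0,0]],[-1,[0,0,0],[0,0,0]],[-1,[0,0,0],[0,0,0]],[-1,[0,0,0],[0,0,0]]]'
python3 -m pendant '[[-1,[0,0,0],[0,0,8]],[-1,[0,0,0],[0,0,8]],[-1,[0,0,0],[0,0,8]],[-1,[0,0,0],[0,0,8]],[-1,[0,0,0],[0,0,8]]]' 
python3 g.py .4355 -.264 .08 -23.7
```

```text
time: 14.18
tool_pos: [0.4362, -0.2633, 0.0816]
orientation: [2.766, 1.487, 0.0]
contact_force: [-4.9, 3.8, 12.4]
opening: 0.18
gripper_force: 58.4
time: 14.8
tool_pos: [0.4364, -0.2636, 0.0817]
orientation: [3.109, 0.444, 0.002]
contact_force: [-3.9, -0.1, 9.8]
opening: 0.18
gripper_force: 58.5
t 14.8 tcp [ 0.4364 -0.2636  0.0817] F [-3.9 -0.1  9.8] M [0.08 0.75 0.06] op 0.180209714196792 58.46507549285889
[[ 0.96   0.28   0.001]
 [ 0.28  -0.96  -0.001]
 [ 0.001  0.001 -1.   ]]
shift cm [-0.1   0.02  0.17] yaw 16.24 turn z 39.94
q [ 0.63  0.37 -0.26  2.09  0.14  0.7  -1.  ]
```

```bash
python3 -m pendant '[[-1,[0,0,0],[0,0,8]],[-1,[0,0,0],[0,0,8]],[-1,[0,0,0],[0,0,8]],[-1,[0,0,0],[0,0,8]],[-1,[0,0,0],[0,0,8]]]' >/dev/null
python3 -m pendant '[[-1,[0,0,0],[0,0,3]],[-1,[0,0,0],[0,0,2]],[-1,[0,0,0],[0,0,0]],[-1,[0,0,0],[0,0,0]]]' 
python3 g.py .4355 -.264 .08 -23.7
```

```text
time: 15.92
tool_pos: [0.4364, -0.264, 0.0817]
orientation: [3.044, -0.772, 0.003]
contact_force: [-3.4, -3.0, 9.4]
opening: 0.186
gripper_force: 58.6
t 15.925 tcp [ 0.4364 -0.264   0.0817] F [-3.4 -3.   9.4] M [-0.72  0.79  0.52] op 0.18626120539195368 58.557690382003784
[[ 0.879 -0.477  0.002]
 [-0.477 -0.879 -0.001]
 [ 0.002  0.    -1.   ]]
shift cm [-0.08  0.04  0.17] yaw -28.47 turn z -4.77
q [ 0.49  0.36 -0.08  2.1   0.05  0.69 -1.69]
```

```bash
python3 -m pendant '[[0.1,[0,0,0],[0,0,0]],[0.1,[0,0,0],[0,0,0]],[0.1,[0,0,0],[0,0,0]],[0.1,[0,0,-2],[0,0,0]],[0.1,[0,0,-4],[0,0,0]]]' >/dev/null
python3 -m pendant '[[-1,[0,0,-4],[0,0,0]],[-1,[0,0,0],[0,0,-8.3]],[-1,[0,0,0],[0,0,-8.3]],[-1,[0,0,0],[0,0,-8.3]],[-1,[0,0,0],[0,0,-8.3]]]' >/dev/null
python3 -m pendant '[[-1,[3,0,0],[0,0,0]],[-1,[3,0,0],[0,0,0]],[-1,[0,0,0],[0,0,0]]]' >/dev/null
python3 g.py .500 -.2823 .0675 4.8
```

```text
t 17.55 tcp [ 0.4974 -0.2573  0.1801] F [-0.7  0.2 -0.3] M [-0.02 -0.01  0.01] op -0.002796816502934466 0.0
[[ 0.996  0.084  0.   ]
 [ 0.084 -0.996  0.001]
 [ 0.001 -0.001 -1.   ]]
shift cm [ 0.04  2.52 11.25] yaw 4.84 turn z 0.04
q [ 0.51  0.3  -0.18  1.91  0.06  0.94 -1.18]
```

```bash
python3 -m pendant '[[-1,[0,2.5,0],[0,0,0]],[-1,[0,0,4],[0,0,0]],[-1,[0,0,4],[0,0,0]],[-1,[0,0,2],[0,0,0]],[-1,[0,0,0],[0,0,0]]]' >/dev/null
python3 g.py .500 -.2823 .0675 4.8
python3 -c "
from h import *;snap('scene','s3')
import cv2
a=cv2.imread('pics/s3.png')[150:350,180:440];cv2.imwrite('pics/s3c.png',cv2.resize(a,None,fx=3,fy=3))"
```

```text
t 18.175 tcp [ 0.4963 -0.2827  0.079 ] F [-0.9 -0.1  0.2] M [ 0.02 -0.1   0.05] op -0.0006191488828687544 0.0
[[ 0.997  0.082 -0.003]
 [ 0.082 -0.997  0.001]
 [-0.003 -0.002 -1.   ]]
shift cm [ 0.38 -0.01  1.15] yaw 4.73 turn z -0.07
q [ 0.53  0.45 -0.15  1.96  0.1   0.75 -1.17]
```

View pics/s3c.png

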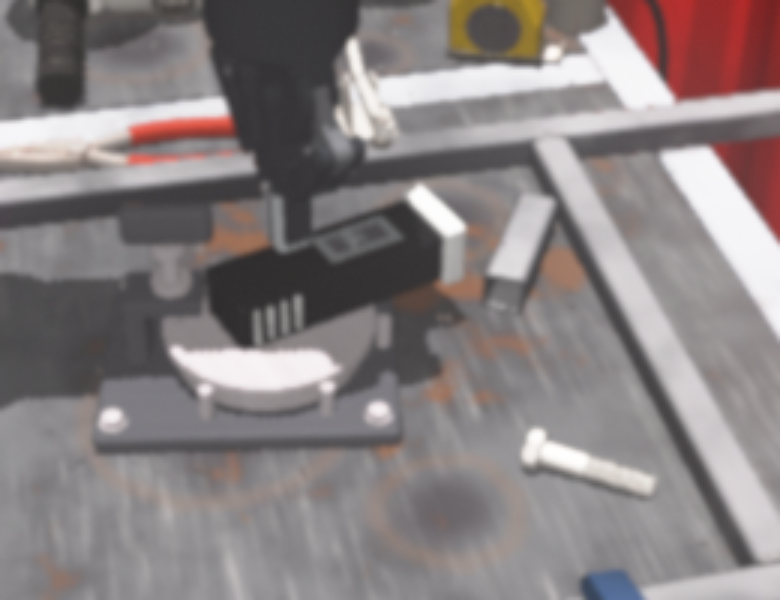

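The wing lies along the stand again and the fingers are just behind the switch plate. I'll lower the tip to about 2 mm above the head and push forward.

```bash
python3 -m pendant '[[-1,[0,0,0.6],[0,0,0]],[-1,[0,0,0.5],[0,0,0]],[-1,[0,0,0],[0,0,0]],[-1,[0,0,0],[0,0,0]]]'
python3 -m pendant '[[-1,[0.3,0,0],[0,0,0]],[-1,[0.3,0,0],[0,0,0]],[-1,[0.3,0,0],[0,0,0]],[-1,[0.2,0,0],[0,0,0]],[-1,[0,0,0],[0,0,0]]]'
```

```text
time: 18.73
tool_pos: [0.4979, -0.2831, 0.0695]
orientation: [3.139, 0.13, 0.0]
contact_force: [-0.3, 0.7, -0.2]
opening: -0.004
gripper_force: 0.0
time: 19.35
tool_pos: [0.5089, -0.2821, 0.0693]
orientation: [-3.139, -0.13, -0.0]
contact_force: [0.0, 0.3, 0.0]
opening: -0.002
gripper_force: 0.0
```

```bash
python3 -m pendant '[[-1,[0,0,0.15],[0,0,0]],[-1,[0.2,0,0],[0,0,0]],[-1,[0.2,0,0],[0,0,0]],[-1,[0.2,0,0],[0,0,0]]]'
for i in 1; do python3 -m pendant '[[-1,[0.2,0,0],[0,0,0]],[-1,[0.1,0,0],[0,0,0]]]'; python3 -m pendant '[[-1,[0.1,0,0],[0,0,0]],[-1,[0.1,0,0],[0,0,0]]]'; done
```

```text
time: 19.85
tool_pos: [0.5149, -0.2817, 0.0679]
orientation: [-3.139, -0.13, -0.0]
contact_force: [-0.1, -0.6, 0.3]
opening: 0.0
gripper_force: 0.0
time: 20.1
tool_pos: [0.5179, -0.2814, 0.0678]
orientation: [-3.139, -0.13, -0.0]
contact_force: [0.3, -0.6, 0.1]
opening: 0.0
gripper_force: 0.0
time: 20.35
tool_pos: [0.5192, -0.2813, 0.0677]
orientation: [-3.139, -0.13, 0.002]
contact_force: [-3.7, -0.3, 1.5]
opening: 0.001
gripper_force: 1.6
```

Contact at 3.7 N, so I'll push the full 10 mm of travel.

```bash
python3 -m pendant '[[-1,[0.2,0,0],[0,0,0]],[-1,[0.2,0,0],[0,0,0]],[-1,[0.2,0,0],[0,0,0]]]'; python3 -m pendant '[[-1,[0.2,0,0],[0,0,0]],[-1,[0.2,0,0],[0,0,0]],[-1,[0,0,0],[0,0,0]]]'
```

```text
time: 20.72
tool_pos: [0.5262, -0.2807, 0.0679]
orientation: [3.139, 0.13, 0.001]
contact_force: [0.4, 0.9, 0.9]
opening: -0.0
gripper_force: 0.0
time: 21.1
tool_pos: [0.5291, -0.2805, 0.0676]
orientation: [-3.139, -0.13, 0.002]
contact_force: [-5.3, 0.3, 1.8]
opening: -0.003
gripper_force: 2.3
```

The switch snapped over and the tip now meets the end stop at 5 N. I'll back off, clear the view and check.

```bash
python3 -m pendant '[[-1,[-0.6,0,0],[0,0,0]],[-1,[0,0,-3],[0,0,0]],[-1,[0,0,-5],[0,0,0]],[-1,[0,0,-5],[0,0,0]],[-1,[0,0,0],[0,0,0]]]' >/dev/null
python3 -m pendant '[[-1,[-2,5,0],[0,0,0]],[-1,[-2,5,0],[0,0,0]],[-1,[-2,5,0],[0,0,0]],[-1,[-2,5,0],[0,0,0]],[-1,[-2,5,0],[0,0,0]]]' >/dev/null
python3 -m pendant '[[-1,[0,3,0],[0,0,0]],[-1,[0,0,0],[0,0,0]]]'
python3 -c "
from h import *;snap('top','t3')
import cv2
a=cv2.imread('pics/t3.png')[140:370,200:440];cv2.imwrite('pics/t3c.png',cv2.resize(a,None,fx=2.6,fy=2.6))"
```

```text
time: 22.6
tool_pos: [0.4457, -0.5704, 0.1962]
orientation: [-3.139, -0.125, 0.002]
contact_force: [0.0, 0.6, 0.3]
opening: -0.001
gripper_force: 0.0
```

View pics/t3c.png

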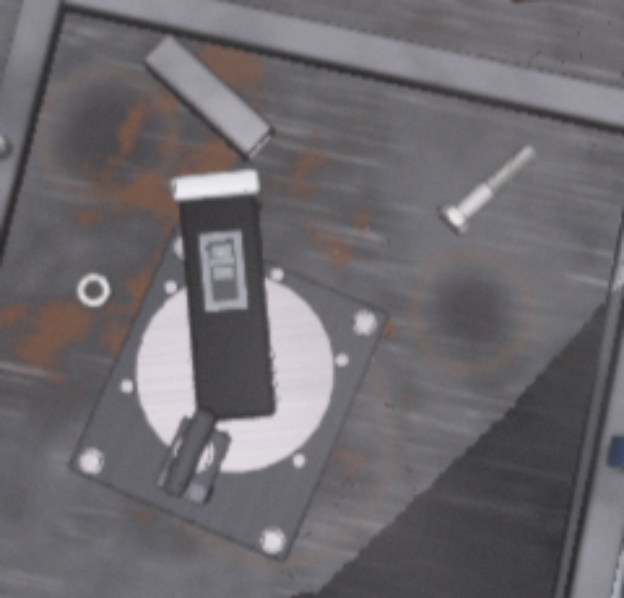

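The lamp still points at the offcut: its lens edge is at (172,180)-(259,172), as before. The wing is back in its tight position, the switch block has moved towards the lens (from about y=280 to y=260), and the offcut and bolt are where they were.

```bash
python3 -c "
from cell import robot; print(robot.close_job())"
```

```text
the job is handed in; nothing more can be done
None
```

The job is handed in: the lamp points at the offcut (about 2 mm off its centre before the screw was tightened, unchanged in the last picture), the wing screw is tight, the switch is on, the offcut and bolt look unmoved, and it took about 23 s; no verdict was returned.

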